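# Set the gas mixer's lever and lock it with its pin

## Robot

A 7-joint arm with a two-finger parallel gripper is mounted at the origin on the work surface. World frame = base frame: x ahead of the robot, y to its left, z up, the work surface at z = 0. Lengths are in m, angles in rad, forces in N, time in s.
With the tool pointing down it reaches from about 0.4 to 0.85 m from the base axis. Payload 4.4 kg.
Tool frame: the origin (TCP) lies midway between the tips of the shut fingers; the grasp point (between the pads) lies 19 mm behind it; z points along the fingers, y is the direction in which the jaws open and shut (so a half turn about z gives the same grasp; the last joint's range is limited). The gripper opens to 94 mm and grips with 3 to 60 N. Pads are 16 mm wide; open, the fingers measure 119 mm over their backs; the gripper's body (75 mm by 177 mm) begins 78 mm behind the grasp point.
Start: joints at [-1.295, 0.628, 0.038, 1.517, -0.027, 0.996, -0.02], TCP at [0.218, 0.612, 0.205] pointing down, gripper open.
Joint ranges: [-3.06, 3.06], [-0.37, 2.12], [-1.25, 1.32], [0.18, 2.47], [-1.1, 4.24], [0.23, 1.98], [-2.94, 2.94]. Speed limits (rad/s): [2.57, 2.57, 3.14, 3.14, 3.14, 3.14, 3.14].

## Interface

Orientations are given as a rotation vector (axis times angle).
In Python, from rig import robot, imaging, spotter gives the robot as it stands.
- The arm moves only by the shell command python3 -m jog 'ROWS' [OPENING] [FORCE]. ROWS is JSON, a list that holds one entry, the list of rows, each a list of 4 numbers: the shift along the world's x, y, z in m, then the turn about the world's z in degrees. In form: [[[tx, ty, tz, yaw], ...]]. A call has 1 to 5 rows; each row shifts and turns the pose as measured when the row begins; what a row does not reach is not made up. A row lasts 1/8 s, in which the tool goes at most 62.5 mm and 10.7 degrees, less where a joint would pass 70% of its speed; a pose out of reach is approached as far as the arm can. A call with a gripper value outside its range is refused whole. OPENING is the finger opening in m, from 0 to 0.094, set as the call begins (- or left out, the last holds). The fingers move at their own pace and stop on an object; FORCE is the grip in N (left out, the last holds). Time passes only in rows, so rows that do not move let the fingers close. It gives the time, the measured TCP pose, the force and the opening at its end, in the units of the state.
- robot.get_state(): the state, without advancing time (a new reading comes with each control period).
- imaging.read_camera(name): name is "scene" or "top" or "wrist"; returns a dict with "img" (480x640x3 uint8, red, green, blue), "K" (3x3 intrinsics, pixels), "k1" (the pictures are not rectified: a ray, as slopes to the right and down, at radius r is drawn at 1 + k1 r^2 times it, then the intrinsics apply), "R" (3x3) and "t" (3): a world point X has camera coordinates R X + t. Camera axes: x right, y down, z forward; pixel columns grow to the right and rows downward; lengths in m; the calibration is good to about 2 mm. A picture is of the moment at which its call begins. There is no depth.
- robot.finish_job(): hands the job in, once; it reports no verdict.
Trained networks look in the newest picture that a camera, given by its name, has taken for a name from the list of things; names that differ only in an ending like _2 or _b are one class to them, and where a whole thing is asked for, a point or a joint stands for the part that bears it (a point fixed in the world has none). Each returns a list of dicts, best first, with "score" (0 to 1); they miss things now and then, are a little off and sometimes report something else, mostly with a low value. They report only what shows in the picture. A call takes as long as a camera call. They do not tell look-alikes from the thing itself.
- spotter.spot_in(camera, name): "point" ([x, y, z] in m, in world coordinates, good to about 4 mm: the middle of the surface that is visible of it).
- spotter.mark_of(camera, name): "point" ([x, y, z] in m, in world coordinates, good to about 4 mm: a listed point, or the origin of a listed thing).
The state is a dict: "time_s": time; "qpos": joint angles; "joint_vel": joint speeds; "tau": joint torques, N m; "eef_pos": TCP position; "tool_rot": TCP orientation; "wrist_force": force on the tool from outside, world axes, zero at the start; "wrist_torque": the same for the moment, N m; "grip_width": finger opening in m.
Only numpy, scipy, OpenCV 4.12 (cv2) and the standard library are available. Lean on these libraries where they do the work, as an engineer would, in place of code of your own. Each camera call takes 0.05 s, during which the arm holds its last target. There are 200 camera calls.

## Task

On the sloping gas mixer, swing the lever with the orange handle until it lies exactly over the blue setting arm, and only then take the red-headed lock pin from the instrument rack and push it fully home through the lever's hole and the blue arm's hole below it. Let go with the pin fully home and the lever still over the blue arm, and leave everything else on the table standing where it is.

Things in the scene. Friction and masses are not known exactly. Their poses are not given: they have to be found in the camera images.
- console: pale wedge-shaped gas mixer, fixed to the table, its low front edge turned to the right as the robot sees it, 240 x 240 mm in plan, 40 mm high at its front edge (-x side), 179 mm at its rear edge; its face slopes up towards its +x at 30 degrees. A round gauge 60 mm across stands on the rear edge at its y = -85 mm, up to 245 mm high. Origin: centre of its underside
- lever (a joint): angle of the lever in rad about the normal of the sloping face: 0 points straight up the slope, positive is anticlockwise seen looking down on the face. It turns from -1.15 to 1.15, with light friction (about 2 N at the handle), no spring, and stays where it is left. It starts between -1.0 and -0.6
- stop_arm (a joint): angle of the blue setting arm, same zero and sense as lever. It is the commanded angle: clamped, it does not move. It lies between -0.1 and 0.65
- lever_hinge (a point): point on the common hinge axis of lever and blue arm, 48 mm above the sloping face. Its z is the outward normal of the face (30 degrees from vertical, leaning to the console's front); its x points along the lever
- lever_handle (a point): centre of the orange handle's gripping length: an upright round post (along the face's normal), 24 mm diameter, standing on the lever 145 mm from the hinge axis, from 44 to 105 mm above the face; this point is 76 mm above the face. Axes as lever_hinge. The steel lever bar below it is 20 mm wide, its top 44 mm above the face; the handle is 60 mm further out than the hole
- lever_hole (a point): centre of the upper mouth of the hole in the lever's steel knuckle (34 x 34 x 18 mm block, top 48 mm above the face, 85 mm from the hinge axis). The hole is 13 mm wide, goes right through, along the face's normal. Axes as lever_hinge
- stop_hole (a point): centre of the upper mouth of the hole in the blue arm's knuckle (34 x 34 x 18 mm, top 24 mm above the face, 85 mm from the hinge axis), 13 mm wide, through. 6 mm gap between the two knuckles. z is the face's outward normal, x points along the blue arm, which reaches out to 187 mm from the hinge, beyond the lever
- rack: pale instrument rack block, fixed, 70 x 160 x 50 mm (x, y, z), with the lock pin standing in a hole at its centre (14 mm wide) and a round instrument 34 mm wide at the foot, 124 mm high above the table, fixed on each side of it at its y = +-56 mm. Origin: centre of its underside. It stands either to the left or to the right of the mixer
- pin_grip (a point): point on the axis of the lock pin half-way up its red head. Head: upright cylinder 22 mm diameter, 46 mm long, on a steel flange 30 mm wide and 4 mm thick, below that a steel shank 10 mm diameter, 45 mm long, with an 8 mm tapered tip. This point is 71 mm above the tip and 26 mm above the flange's underside, so 76 mm above the table at the start. z points from the tip to the head. 60 to 130 g. Fully home, the flange rests on the lever's knuckle
- pin_tip (a point): tip of the lock pin, on its axis; axes as pin_grip. Fully home it lies 21 mm below stop_hole along the face's normal
- bottle: white plastic bottle with blue cap, 60 mm across, 190 mm tall, upright; origin: centre of its base. A bystander: leave it standing where it is
- jar: amber jar with white lid, 72 mm across, 110 mm tall, upright; origin: centre of its base. A bystander: leave it
- scope_handle: steel laryngoscope handle standing upright, 40 mm across the foot, 126 mm tall; origin: centre of its base. A bystander: leave it standing
- case: pale blue instrument case 100 x 160 x 36 mm (x, y, z) with a black otoscope on top, 60 mm high in all; origin: centre of its base. A bystander: leave it
- meter: white and blue hand-held meter lying flat, 70 x 130 x 30 mm; origin: centre of its base. A bystander: leave it
- torch: green torch with a steel head, lying along its own x, 160 mm long, 30 mm wide, 24 mm high; origin: under it, near its middle. A bystander: leave it
- pin: the lock pin as a whole; origin: its tip, z from tip to head (see pin_grip)
Things that resemble listed ones, but are neither listed nor needed, are in the scene too. Of the things that look like the pin, take the one that is farthest to the robot's right at the start.

How it is judged:
On the way:
1. the lever lies over the blue arm (within 0.045 rad) and is still, with the pin not yet in its hole (tip over 30 mm from the mouth) (angle between the x axis of lever_hole and the x axis of stop_hole, either way round below 0.045 rad and velocity of joint lever between -0.05 and 0.05 rad/s and distance between pin_tip and lever_hole above 0.03 m), for 0.2 s.
At the end, for the whole second after the job is handed in: The lever lies within 0.045 rad of the blue arm; the pin passes through both holes with its tip at least 17 mm below the mouth of the blue arm's hole (fully home is 21 mm), within 5 mm of the hole's axis and 0.15 rad of its direction; pin and lever are at rest (angle between the x axis of lever_hole and the x axis of stop_hole, either way round below 0.045 rad and x of pin_tip in the frame of stop_hole between -0.005 and 0.005 m and y of pin_tip in the frame of stop_hole between -0.005 and 0.005 m and z of pin_tip in the frame of stop_hole below -0.017 m and angle between the z axis of pin_tip and the z axis of stop_hole, either way round below 0.15 rad and linear speed of pin below 0.02 m/s and velocity of joint lever between -0.05 and 0.05 rad/s); the robot touches nothing.
It fails at once if a bystander is moved more than 25 mm (distance of any of bottle, jar, scope_handle, case, meter, torch from where it was at the start of the episode above 0.025 m).
It fails at once if the bottle, jar or laryngoscope handle is tipped (angle between any of bottle, jar, scope_handle's own z axis and vertical above 0.35 rad).
It also fails if it takes over 67 s, if anything falls off the work surface, if the arm or the gripper's body presses on something with over 40 N, if the wrist force passes 120 N, or if a joint passes its speed limit or range.

## Working session

There is one attempt and no reset: what is moved stays moved. The work goes in short steps, Python scripts to look and compute and a shell command to move; the robot and the scene stay as the last step left them, time stands still between calls to the robot, and variables do not carry over. Pictures are saved under pics/ and viewed, about 8 in all and at most 12, crops included, and the job is handed in when it is done.

```bash
mkdir -p pics; ls
cat > h.py <<'E'
import numpy as np,cv2
from rig import robot,imaging,spotter
def shot(n,f,crop=None,s=1):
    c=imaging.read_camera(n);im=c['img'][:,:,::-1]
    if crop: im=im[crop[1]:crop[3],crop[0]:crop[2]]
    cv2.imwrite('pics/'+f,cv2.resize(im,None,fx=s,fy=s,interpolation=cv2.INTER_CUBIC));return c
def proj(c,X):
    p=c['R']@np.array(X)+c['t'];s=p[:2]/p[2];s=s*(1+c['k1']*(s@s));return (c['K']@[*s,1])[:2]
E
python3 - <<'E'
from h import *
for n in ['scene','top']:
    c=shot(n,n+'1.png')
    print(n,'cam at',(-c['R'].T@c['t']).round(3))
    for nm in ['console','rack','lever_hinge','lever_handle','lever_hole','stop_hole','pin_grip','pin_tip','bottle','jar','scope_handle','case','meter','torch']:
        print(nm,[(round(d['score'],2),np.round(d['point'],3).tolist(),proj(c,d['point']).round().tolist()) for d in spotter.mark_of(n,nm)[:4]])
s=robot.get_state();print(s['eef_pos'],s['tool_rot'],s['wrist_force'],s['time_s'],s['grip_width'])
E
```

```text
pics
scene cam at [1.299 0.006 1.199]
console [(0.68, [0.563, -0.046, 0.004], [298.0, 288.0])]
rack [(0.97, [0.46, 0.318, 0.001], [441.0, 256.0])]
lever_hinge [(0.59, [0.586, -0.124, 0.12], [262.0, 270.0])]
lever_handle [(0.92, [0.651, -0.018, 0.2], [308.0, 275.0])]
lever_hole [(0.8, [0.621, -0.05, 0.149], [294.0, 276.0])]
stop_hole [(0.72, [0.546, -0.049, 0.139], [296.0, 251.0])]
pin_grip [(0.75, [0.362, 0.463, 0.067], [497.0, 211.0]), (0.72, [0.46, 0.324, 0.076], [449.0, 239.0]), (0.56, [0.423, 0.506, 0.069], [519.0, 229.0]), (0.47, [0.647, -0.018, 0.201], [308.0, 273.0])]
pin_tip [(0.73, [0.457, 0.316, 0.001], [440.0, 255.0]), (0.55, [0.423, 0.507, -0.005], [511.0, 247.0]), (0.47, [0.364, 0.465, 0.001], [492.0, 227.0]), (0.46, [0.468, 0.457, -0.0], [495.0, 260.0])]
bottle [(0.96, [0.639, -0.275, 0.0], [201.0, 315.0]), (0.48, [0.461, 0.324, 0.076], [449.0, 239.0])]
jar [(0.7, [0.666, 0.316, 0.002], [451.0, 328.0])]
scope_handle []
case [(0.67, [0.443, -0.321, -0.004], [194.0, 249.0]), (0.57, [0.641, -0.458, -0.003], [125.0, 316.0])]
meter [(0.31, [0.642, -0.46, -0.002], [124.0, 316
[... 898 characters left out ...]
 [(0.95, [0.662, 0.314, 0.001], [201.0, 222.0])]
scope_handle [(0.7, [0.412, -0.05, 0.001], [345.0, 299.0])]
case [(0.7, [0.444, -0.319, 0.002], [444.0, 275.0]), (0.55, [0.561, -0.048, -0.001], [337.0, 244.0])]
meter [(0.69, [0.59, -0.128, 0.119], [370.0, 218.0]), (0.62, [0.58, 0.481, 0.001], [142.0, 259.0]), (0.43, [0.563, -0.047, 0.002], [337.0, 243.0]), (0.16, [0.455, 0.319, 0.073], [197.0, 296.0])]
torch [(0.86, [0.636, -0.451, -0.0], [478.0, 201.0]), (0.72, [0.46, 0.317, -0.002], [204.0, 296.0]), (0.52, [0.456, 0.321, 0.077], [195.0, 295.0])]
[0.21785923 0.61240535 0.20545973] [-5.34365270e-01 -3.09578337e+00  4.92430373e-05] [-1.21443474  0.18627431  0.28943672] 1.5 0.09420851914971902
```

View pics/scene1.png

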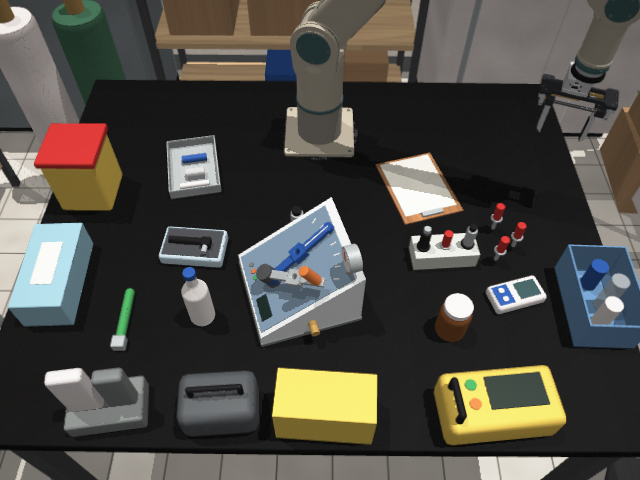

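View pics/top1.png

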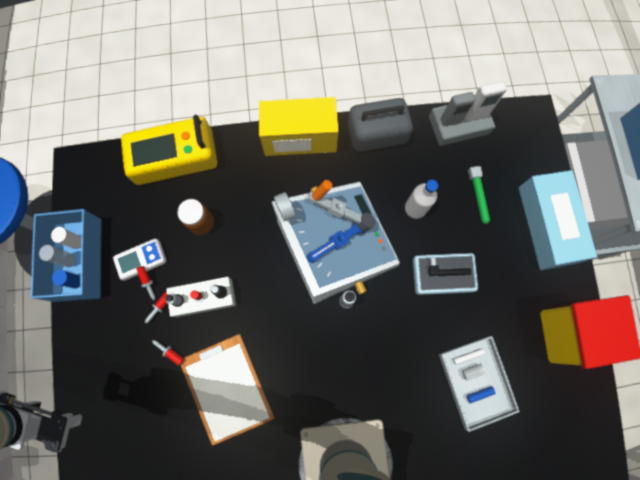

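The pin look-alikes in the scene picture are one in the rack at (447,239) and three loose ones at (498,213), (519,231) and (503,243). The rack pin has the smallest y (0.32, against about 0.46 to 0.51), so it is farthest to the robot's right and is the one to take. Next I fit the mixer geometry and check it in an enlarged crop.

```bash
cat >> h.py <<'E'
def geo(p):
    # p: hinge xyz, yaw, lever, stop
    h=np.array(p[:3]);cy,sy=np.cos(p[3]),np.sin(p[3]);a=np.pi/6
    ex=np.array([cy*np.cos(a),sy*np.cos(a),np.sin(a)]);ey=np.array([-sy,cy,0]);n=np.cross(ex,ey)
    d=lambda t:np.cos(t)*ex+np.sin(t)*ey
    return dict(lever_hinge=h,lever_handle=h+.145*d(p[4])+.028*n,lever_hole=h+.085*d(p[4]),stop_hole=h+.085*d(p[5])-.024*n,
      stop_end=h+.187*d(p[5])-.024*n,n=n,ex=ex,ey=ey,console=h-.048*n+.056*np.array([cy,sy,0])-np.array([0,0,.04+.064*np.tan(a)]))
E
python3 - <<'E'
from h import *
from scipy.optimize import least_squares
obs=[]
for n in ['scene','top']:
  for k in range(3):
    c=imaging.read_camera(n)
    for nm in ['console','lever_hinge','lever_handle','lever_hole','stop_hole']:
        L=spotter.mark_of(n,nm)
        for d in L[:1]: obs.append((nm,np.array(d['point'])))
        if n=='scene' and nm=='stop_hole' or nm=='lever_handle': print(n,nm,[np.round(d['point'],3) for d in L[:1]])
    for nm in ['pin_grip','rack']:
        print(n,nm,[np.round(d['point'],3).tolist() for d in spotter.mark_of(n,nm)[:3] if abs(d['point'][1]-.32)<.03])
f=lambda p:np.concatenate([(geo(p)[m]-X) for m,X in obs])
r=least_squares(f,[.587,-.124,.12,1.97,-.75,.1],loss='soft_l1',f_scale=.005)
p=r.x;print(p.round(4));g=geo(p)
for k,v in g.items(): print(k,v.round(4))
c=imaging.read_camera('scene');im=c['img'][:,:,::-1].copy();im=cv2.resize(im[180:360,220:390],None,fx=4,fy=4,interpolation=cv2.INTER_CUBIC)
for k in ['lever_hinge','lever_handle','lever_hole','stop_hole','stop_end','console']:
    u=(proj(c,g[k])-[220,180])*4; cv2.drawMarker(im,tuple(int(x) for x in u),(0,255,255),0,14,1)
im2=cv2.resize(c['img'][200:270,400:540,::-1],None,fx=4,fy=4,interpolation=cv2.INTER_CUBIC)
cv2.imwrite('pics/c2.png',cv2.resize(im[:600],None,fx=.8,fy=.8)); cv2.imwrite('pics/c2b.png',im2)
o=np.zeros((590,640,3),np.uint8);a=cv2.resize(im,None,fx=.5,fy=.5) 
s=cv2.resize(im,(0,0),fx=.85,fy=.85)[:, :];cv2.imwrite('pics/c2.png',s[:600]);
E
```

```text
scene lever_handle [array([ 0.65 , -0.015,  0.206])]
scene stop_hole [array([ 0.548, -0.049,  0.141])]
scene pin_grip [[0.461, 0.322, 0.074]]
scene rack [[0.46, 0.317, 0.0]]
scene lever_handle [array([ 0.652, -0.015,  0.203])]
scene stop_hole [array([ 0.545, -0.051,  0.139])]
scene pin_grip [[0.46, 0.321, 0.072]]
scene rack [[0.459, 0.317, 0.003]]
scene lever_handle [array([ 0.652, -0.017,  0.206])]
scene stop_hole [array([ 0.547, -0.053,  0.142])]
scene pin_grip [[0.457, 0.323, 0.073]]
scene rack [[0.454, 0.317, 0.002]]
top lever_handle [array([ 0.649, -0.015,  0.203])]
top pin_grip []
top rack [[0.461, 0.319, -0.001]]
top lever_handle [array([ 0.649, -0.018,  0.203])]
top pin_grip [[0.455, 0.321, 0.073]]
top rack [[0.462, 0.321, 0.003]]
top lever_handle [array([ 0.647, -0.018,  0.204])]
top pin_grip [[0.455, 0.32, 0.073]]
top rack []
[ 0.5883 -0.1225  0.1206  1.88   -0.6752  0.1987]
lever_hinge [ 0.5883 -0.1225  0.1206]
lever_handle [ 0.6491 -0.0149  0.2014]
lever_hole [ 0.6214 -0.0516  0.1538]
stop_hole [ 0.5467 -0.0474  0.1415]
stop_end [0.5011 0.029  0.1915]
n [ 0.1522 -0.4763  0.866 ]
ex [-0.2636  0.8249  0.5   ]
ey [-0.9526 -0.3043  0.    ]
console [ 0.5639 -0.0463  0.0021]
```

View pics/c2.png

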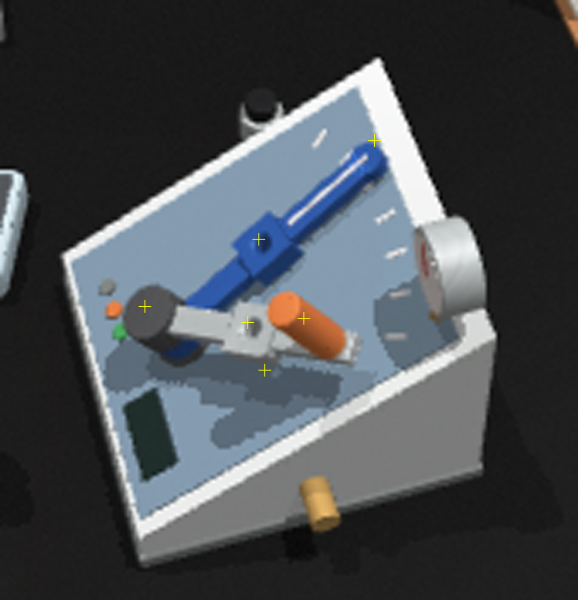

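View pics/c2b.png

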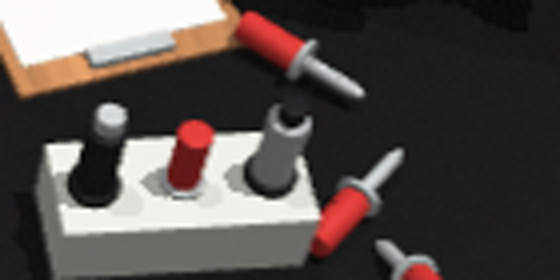

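The crop confirms the red pin standing upright in the rack, at about (447,239) in the scene picture; the other three lie loose on the table. In the mixer crop the blue hole is at (263,242), the lever hole at (253,325) and the handle top at (287,305). I will tighten the yaw with the mixer's four face corners.

Run:
```python
from h import *
from scipy.optimize import least_squares
c=imaging.read_camera('scene')
px=lambda u,v:np.array([u,v])/3.4+[220,180]
def model(q):
    x,y,yaw,xf,yf,lv,st=q;cy,sy=np.cos(yaw),np.sin(yaw)
    W=lambda a,b,z:np.array([x+cy*a-sy*b,y+sy*a+cy*b,z])
    a=np.pi/6;h0=W(xf,yf,.04+(xf+.12)*np.tan(a))
    n=geo([0,0,0,yaw,0,0])['n'];p=[*(h0+.048*n),yaw,lv,st];return W,p
obs=[((.12,.12,.179),px(380,60)),((-.12,.12,.04),px(63,257)),((-.12,-.12,.04),px(140,530)),((.12,-.12,.179),px(494,335))]
def f(q):
    W,p=model(q);g=geo(p)
    r=[proj(c,W(*k))-u for k,u in obs]
    h=g['lever_hinge'];n=g['n']
    r+=[proj(c,g['stop_hole'])-px(263,242),proj(c,g['lever_hole'])-px(253,325),proj(c,g['lever_handle']+.029*n)-px(287,305)]
    r+=[.3*(proj(c,geo([*h,p[3],p[4],p[5]])['stop_hole']+ (g['stop_end']-g['stop_hole'])*.94)-px(372,160))]
    return np.concatenate(r)
r=least_squares(f,[.563,-.047,1.95,-.056,0,-.7,.15],loss='soft_l1')
print(r.x.round(4));print(f(r.x).reshape(-1,2).round(1).tolist())
W,p=model(r.x);print('p',[round(float(v),4) for v in p])
g=geo(p)
for k in ['lever_hinge','lever_handle','lever_hole','stop_hole']:print(k,g[k].round(4))
p2=list(p);p2[4]=p[5];print('target handle',geo(p2)['lever_handle'].round(4),'hole',geo(p2)['lever_hole'].round(4))
```

```text
[ 5.6710e-01 -4.5400e-02  1.8753e+00 -5.3500e-02 -3.0000e-04 -6.6600e-01
  2.0100e-01]
[[-0.1, -1.1], [-0.2, -1.3], [-0.3, 2.2], [0.7, 0.3], [0.3, 0.2], [0.1, 0.2], [-0.3, -0.2], [0.0, -0.8]]
p [0.5907, -0.1192, 0.12, 1.8753, -0.666, 0.201]
lever_hinge [ 0.5907 -0.1192  0.12  ]
lever_handle [ 0.6508 -0.0115  0.2012]
lever_hole [ 0.6234 -0.0483  0.1534]
stop_hole [ 0.5493 -0.0441  0.1408]
target handle [ 0.5304 -0.0239  0.2153] hole [ 0.5529 -0.0555  0.1616]
```

```bash
python3 -m jog '[[[0.03,-0.045,0.025,-10.5],[0.03,-0.045,0.025,-10.5],[0.03,-0.045,0.025,-10.5],[0.035,-0.05,0.01,-10.5],[0.035,-0.05,0.01,-10.5]]]' 0.07 10; python3 -m jog '[[[0.035,-0.05,0,0],[0.035,-0.05,0,0],[0.035,-0.05,0,0],[0.035,-0.05,0,0],[0.035,-0.05,0,0]]]'
```

```text
time_s: 4.62
eef_pos: [0.3762, 0.3757, 0.3016]
tool_rot: [-1.866, -2.522, -0.005]
wrist_force: [0.6, 0.5, 0.3]
grip_width: 0.0698
time_s: 5.25
eef_pos: [0.5556, 0.12, 0.3044]
tool_rot: [-1.865, -2.524, -0.016]
wrist_force: [1.0, 0.6, 0.1]
grip_width: 0.0699
```

```bash
python3 -m jog '[[[0.032,-0.045,0,0],[0.032,-0.045,0,0],[0.029,-0.04,0,0.5],[0,0,0,0]]]'
python3 - <<'E'
from h import *
c=shot('wrist','w3.png');s=robot.get_state();print(s['eef_pos'].round(4) if hasattr(s['eef_pos'],'round') else s['eef_pos'],s['tool_rot'])
for nm in ['lever_handle','lever_hole','stop_hole','lever_hinge']:
    print(nm,[(round(d['score'],2),np.round(d['point'],4).tolist(),proj(c,d['point']).round().tolist()) for d in spotter.mark_of('wrist',nm)[:2]])
for X in ([.650,-.013,.202],[.6508,-.0115,.2012]): print(proj(c,X))
E
```

```text
time_s: 5.75
eef_pos: [0.6527, -0.0207, 0.3043]
tool_rot: [-1.865, -2.528, -0.015]
wrist_force: [-0.5, 0.1, 0.3]
grip_width: 0.0702
[ 0.652  -0.0177  0.3044] [-1.86032176 -2.52890891 -0.01685879]
lever_handle [(0.75, [0.65, -0.0137, 0.1978], [314.0, 226.0])]
lever_hole [(0.78, [0.6214, -0.0472, 0.1501], [273.0, 239.0])]
stop_hole [(0.8, [0.5442, -0.0517, 0.1393], [195.0, 218.0])]
lever_hinge [(0.86, [0.5885, -0.1226, 0.1166], [227.0, 288.0])]
[313.91952578 226.39313702]
[315.46520848 224.65838038]
```

View pics/w3.png

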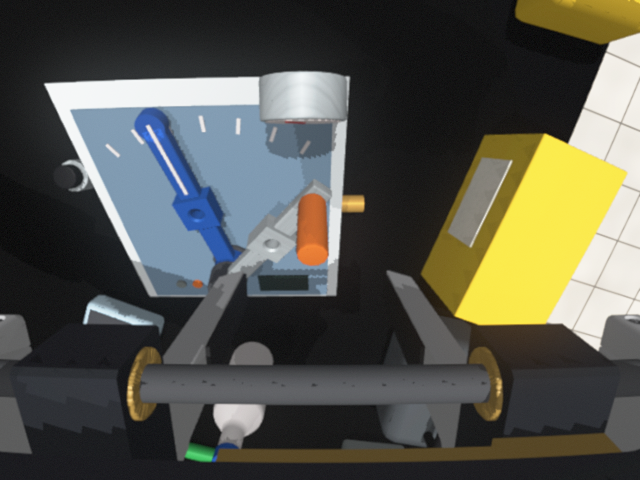

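The wrist picture shows the orange handle at (313,230), midway between the fingers, with the jaw axis square to the slope. I descend and grip.

```bash
python3 -m jog '[[[-0.001,0.002,-0.04,0],[-0.001,0.002,-0.04,0],[0,0,-0.038,0],[0,0,0,0]]]'; python3 -m jog '[[[0,0,0,0],[0,0,0,0],[0,0,0,0],[0,0,0,0]]]' 0.0 10
```

```text
time_s: 6.5
eef_pos: [0.6482, -0.001, 0.1868]
tool_rot: [-1.839, -2.544, -0.028]
wrist_force: [-0.5, 0.6, 1.1]
grip_width: 0.0697
time_s: 7.0
eef_pos: [0.651, 0.0002, 0.1926]
tool_rot: [1.835, 2.544, 0.036]
wrist_force: [-1.8, -1.0, -1.5]
grip_width: 0.0335
```

```bash
python3 -m jog '[[[0,-0.006,-0.004,0],[0,-0.005,-0.003,0],[0,0,0,0]]]' 0.07 10;python3 -m jog '[[[0,0,0,0],[0,0,0,0]]]'
```

```text
time_s: 7.38
eef_pos: [0.6512, -0.0124, 0.1855]
tool_rot: [1.836, 2.543, 0.036]
wrist_force: [-0.4, -0.3, 0.3]
grip_width: 0.0595
time_s: 7.62
eef_pos: [0.6513, -0.0125, 0.1853]
tool_rot: [1.836, 2.543, 0.037]
wrist_force: [0.2, 0.2, -0.1]
grip_width: 0.07
```

```bash
python3 -m jog '[[[0,0,0,0],[0,0,0,0],[0,0,0,0],[0,0,0,0],[0,0,0,0]]]' 0.0 10
```

```text
time_s: 8.25
eef_pos: [0.6506, -0.0124, 0.1852]
tool_rot: [1.836, 2.544, 0.034]
wrist_force: [-0.7, -0.2, 1.7]
grip_width: 0.0238
```

Run:
```python
from h import *
p=[.589,-.121,.120,1.877,-.67,.2];o=geo(p)['lever_handle'];q=o
for t in np.linspace(-.67,.2,9)[1:]:
    p[4]=t;x=geo(p)['lever_handle'];print(round(t,3),(x-q).round(4),(x-o).round(4));q=x
```

```text
-0.561 [-0.0146  0.0036  0.0046] [-0.0146  0.0036  0.0046]
-0.452 [-0.0151  0.0022  0.0038] [-0.0298  0.0058  0.0084]
-0.344 [-0.0154  0.0007  0.0031] [-0.0452  0.0065  0.0114]
-0.235 [-0.0156 -0.0008  0.0022] [-0.0608  0.0056  0.0137]
-0.126 [-0.0155 -0.0023  0.0014] [-0.0763  0.0033  0.0151]
-0.017 [-0.0153 -0.0038  0.0006] [-0.0916 -0.0005  0.0157]
0.091 [-0.0149 -0.0052 -0.0003] [-0.1065 -0.0057  0.0154]
0.2 [-0.0143 -0.0066 -0.0011] [-0.1208 -0.0123  0.0142]
```

```bash
python3 -m jog '[[[-0.0146,0.0036,0.0046,0],[-0.0151,0.0022,0.0038,0],[-0.0154,0.0007,0.0031,0],[-0.0156,-0.0008,0.0022,0],[0,0,0,0]]]'
```

```text
time_s: 8.88
eef_pos: [0.5952, -0.0016, 0.2006]
tool_rot: [1.824, 2.542, 0.053]
wrist_force: [-1.9, -1.8, -1.0]
grip_width: 0.0234
```

```bash
python3 -m jog '[[[-0.0155,-0.003,0.001,0],[-0.0153,-0.005,0.0005,0],[-0.015,-0.006,-0.0003,0],[-0.014,-0.0066,-0.0011,0],[0,0,0,0]]]'
python3 - <<'E'
from h import *
for n in ['wrist','top','scene']:
  c=shot(n,'l4_'+n+'.png')
  for nm in ['lever_handle','lever_hole','lever_hinge','stop_hole']:
    print(n,nm,[(round(d['score'],2),np.round(d['point'],4).tolist()) for d in spotter.mark_of(n,nm)[:1]])
print(robot.get_state()['eef_pos'])
E
```

```text
time_s: 9.5
eef_pos: [0.5435, -0.0131, 0.2039]
tool_rot: [1.81, 2.543, 0.08]
wrist_force: [-1.5, -0.1, 1.0]
grip_width: 0.0241
wrist lever_handle [(0.82, [0.5464, -0.0163, 0.2114])]
wrist lever_hole [(0.62, [0.6355, -0.2705, 0.0024])]
wrist lever_hinge []
wrist stop_hole []
top lever_handle []
top lever_hole []
top lever_hinge []
top stop_hole []
scene lever_handle [(0.67, [0.5456, -0.0187, 0.2167])]
scene lever_hole [(0.74, [0.5588, -0.0516, 0.1628])]
scene lever_hinge [(0.58, [0.588, -0.122, 0.121])]
scene stop_hole [(0.48, [0.5476, -0.0504, 0.1371])]
[ 0.54425834 -0.01289717  0.20389222]
```

View pics/l4_wrist.png

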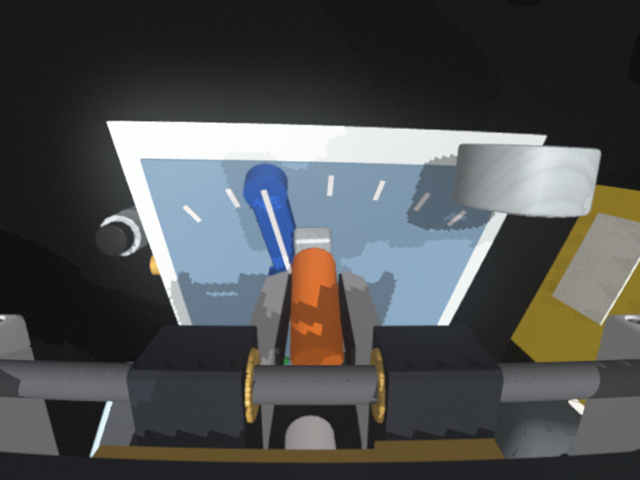

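The picture shows the lever's end (313,240) still short of the blue arm (268,190), about 0.1 rad to go.

```bash
python3 -m jog '[[[-0.008,-0.005,-0.002,0],[-0.008,-0.005,-0.002,0],[0,0,0,0]]]'
python3 - <<'E'
from h import *
for n in ['wrist','scene']:
  c=shot(n,'l5_'+n+'.png',*( [(200,130,340,330),3] if n=='wrist' else [] ))
  for nm in ['lever_handle','lever_hole']:
    print(n,nm,[(round(d['score'],2),np.round(d['point'],4).tolist()) for d in spotter.mark_of(n,nm)[:1]])
print(robot.get_state()['eef_pos'])
E
```

```text
time_s: 10.62
eef_pos: [0.5326, -0.019, 0.2026]
tool_rot: [1.804, 2.544, 0.092]
wrist_force: [-2.5, 0.8, 1.3]
grip_width: 0.0244
wrist lever_handle [(0.94, [0.5334, -0.0199, 0.2145])]
wrist lever_hole []
scene lever_handle [(0.97, [0.5331, -0.0259, 0.2155])]
scene lever_hole [(0.64, [0.5549, -0.0562, 0.1606])]
[ 0.53269642 -0.01894161  0.20250995]
```

View pics/l5_wrist.png

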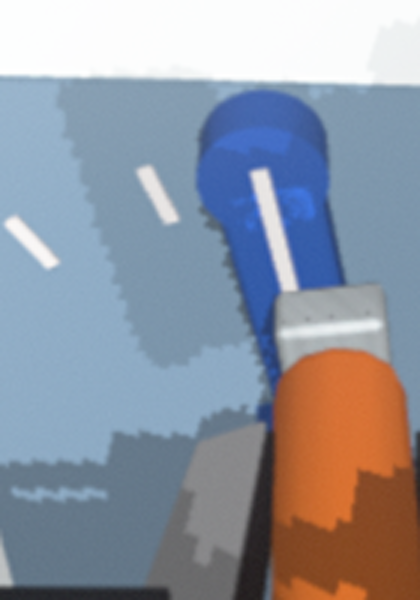

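```bash
python3 - <<'E'
from h import *
from scipy.optimize import least_squares
c=imaging.read_camera('wrist')
# unknown: small in-plane hinge shift (common), lever, stop. heights: lever bar top 44 (=-4mm from hinge), blue line top?
def run(hx,zb,yaw):
    p=[.589+hx[0],-.121+hx[1],.120,yaw,0,0];g=geo(p);h=g['lever_hinge'];n,ex,ey=g['n'],g['ex'],g['ey']
    def f(t,r,z): return proj(c,h+r*(np.cos(t)*ex+np.sin(t)*ey)+(z-.048)*n)
    L=lambda px,z:least_squares(lambda q:f(q[0],q[1],z)-px,[.2,.15]).x
    return L(np.array([310,225.7]),.044),L(np.array([286.7,186.7]),zb),L(np.array([296,226.7]),zb)
for hx in ([0,0],[.003,0],[0,.003]):
  for yaw in (1.87,1.885):
    print(hx,yaw,[x.round(3).tolist() for x in run(hx,.022,yaw)])
E
python3 - <<'E'
import cv2
im=cv2.imread('pics/l5_scene.png');cv2.imwrite('pics/l5_sc.png',cv2.resize(im[180:340,230:390],None,fx=3.7,fy=3.7,interpolation=cv2.INTER_CUBIC))
E
```

```text
[0, 0] 1.87 [[0.165, 0.168], [0.226, 0.178], [0.231, 0.149]]
[0, 0] 1.885 [[0.152, 0.168], [0.212, 0.178], [0.217, 0.149]]
[0.003, 0] 1.87 [[0.181, 0.169], [0.24, 0.179], [0.248, 0.15]]
[0.003, 0] 1.885 [[0.167, 0.17], [0.226, 0.18], [0.234, 0.151]]
[0, 0.003] 1.87 [[0.173, 0.164], [0.236, 0.174], [0.243, 0.145]]
[0, 0.003] 1.885 [[0.16, 0.164], [0.221, 0.175], [0.228, 0.145]]
```

View pics/l5_sc.png

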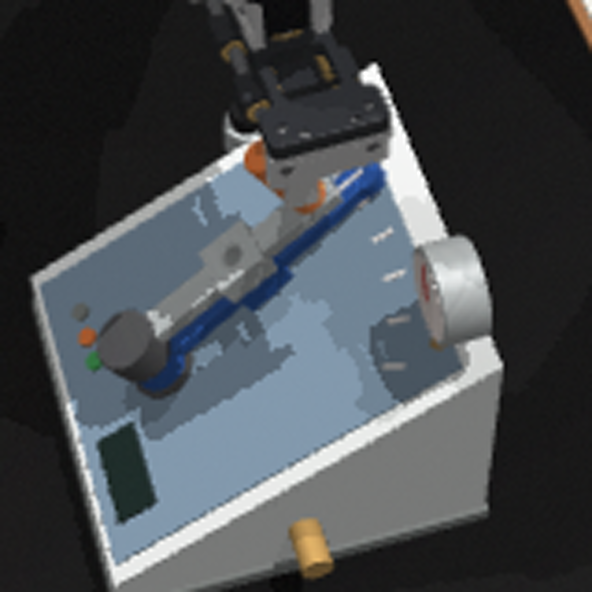

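```bash
cat > ang.py <<'E'
from h import *
c=imaging.read_camera('wrist');im=c['img'][:,:,::-1]
cv2.imwrite('pics/ang_%s.png'%round(robot.get_state()['time_s'],2),cv2.resize(im[130:330,200:340],None,fx=3,fy=3,interpolation=cv2.INTER_CUBIC))
for n in ['wrist']:
  print(n,[np.round(d['point'],4).tolist() for d in spotter.mark_of(n,'lever_handle')[:1]])
E
python3 -m jog '[[[-0.0055,-0.003,-0.001,0],[-0.0055,-0.003,-0.001,0],[0,0,0,0],[0,0,0,0]]]'; python3 ang.py; ls pics
```

```text
time_s: 11.48
eef_pos: [0.5255, -0.0232, 0.2015]
tool_rot: [1.8, 2.543, 0.098]
wrist_force: [-3.1, 2.1, 6.7]
grip_width: 0.0244
wrist [[0.5281, -0.0269, 0.2121]]
ang_11.53.png
c2.png
c2b.png
l4_scene.png
l4_top.png
l4_wrist.png
l5_sc.png
l5_scene.png
l5_wrist.png
scene1.png
top1.png
w3.png
```

```bash
python3 -m jog '[[[0,0,0,0],[0,0,0,0],[0,0,0,0]]]' 0.06 10; python3 -m jog '[[[0,0,0.04,0],[0,0,0.05,0],[0.02,0.02,0.03,0],[0.03,0.03,0,0],[0,0,0,0]]]'
python3 - <<'E'
from h import *
s=robot.get_state();print(s['tool_rot'])
c=shot('wrist','v6.png')
p=[.589,-.121,.120,1.877,.2,.2]
for nm in ['lever_handle','lever_hole','stop_hole','lever_hinge']:
    print(nm,[(round(d['score'],2),np.round(d['point'],4).tolist(),proj(c,d['point']).round().tolist()) for d in spotter.mark_of('wrist',nm)[:1]],geo(p)[nm].round(4))
E
```

```text
time_s: 11.95
eef_pos: [0.5264, -0.0251, 0.2006]
tool_rot: [1.802, 2.54, 0.095]
wrist_force: [-0.0, -0.2, -0.2]
grip_width: 0.0507
time_s: 12.58
eef_pos: [0.5773, 0.0245, 0.3239]
tool_rot: [1.806, 2.536, 0.092]
wrist_force: [-0.4, 0.2, -0.9]
grip_width: 0.0597
[1.80598621 2.53582379 0.09229577]
lever_handle [(0.77, [0.5265, -0.0249, 0.213], [228.0, 272.0])] [ 0.5287 -0.0257  0.2153]
lever_hole [(0.55, [0.6675, 0.3107, -0.0034], [439.0, 8.0])] [ 0.5512 -0.0573  0.1617]
stop_hole [(0.9, [0.5474, -0.0492, 0.1374], [253.0, 274.0])] [ 0.5475 -0.0459  0.1409]
lever_hinge [(0.9, [0.5877, -0.1212, 0.1186], [270.0, 336.0])] [ 0.589 -0.121  0.12 ]
```

View pics/v6.png

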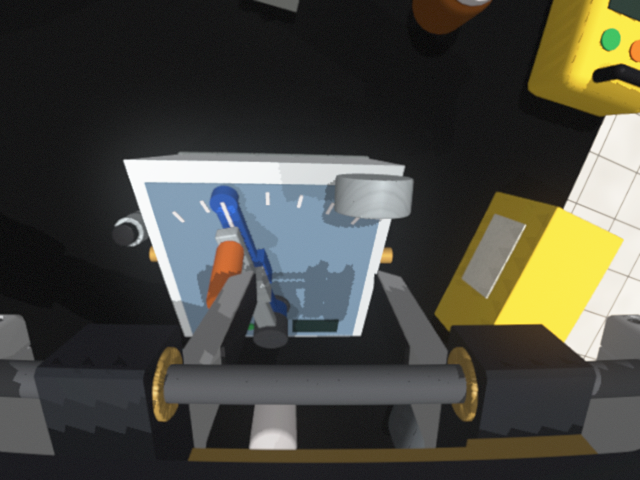

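Run:
```python
from h import *
a=cv2.imread('pics/v6.png')[175:325,195:295]
c=imaging.read_camera('scene');b=c['img'][190:310,240:360,::-1]
f=lambda x,w,h:cv2.resize(x,(w,h),interpolation=cv2.INTER_CUBIC)
o=np.zeros((600,800,3),np.uint8);o[:,:400]=f(a,400,600);o[:400,400:]=f(b,400,400);cv2.imwrite('pics/t7.png',o)
print(c['R'].shape)
```

```text
(3, 3)
```

View pics/t7.png

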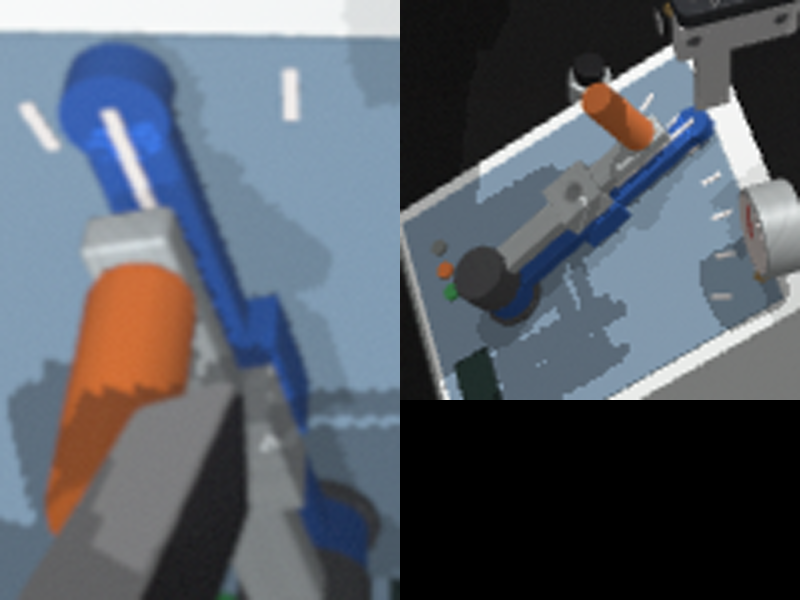

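Run:
```python
from h import *
from scipy.optimize import least_squares
def solve(c,p,px,z,free=True):
    g=geo(p);h=g['lever_hinge'];n,ex,ey=g['n'],g['ex'],g['ey']
    return least_squares(lambda q:proj(c,h+q[1]*(np.cos(q[0])*ex+np.sin(q[0])*ey)+(z-.048)*n)-px,[.2,.15]).x.round(3).tolist()
w=imaging.read_camera('wrist');s=imaging.read_camera('scene')
W=lambda u,v:np.array([195+u/4,175+v/4]);S=lambda u,v:np.array([240+(u-400)/3.3333,190+v/3.3333])
for nm,p in (('A',[.589,-.121,.12,1.877,.2,.2]),('B',[.5907,-.1192,.12,1.8753,.2,.2])):
    print(nm,'wrist line',solve(w,p,W(107,112),.022),solve(w,p,W(148,205),.022),'lever end',[solve(w,p,W(130,213),z) for z in(.030,.036,.044)],'hl',solve(w,p,W(130,250),.044),'handletop',solve(w,p,W(148,275),.105))
    print(nm,'scene hole',solve(s,p,S(573,190),.048),'handletop',solve(s,p,S(598,98),.105),'line',solve(s,p,S(691,121),.022),solve(s,p,S(670,138),.022))
for k in range(2):
  imaging.read_camera('scene');print([[np.round(d['point'],4).tolist() for d in spotter.mark_of('scene',m)[:1]] for m in('lever_hinge','lever_hole','lever_handle','stop_hole')])
```

```text
A wrist line [0.249, 0.174] [0.255, 0.146] lever end [[0.264, 0.152], [0.246, 0.157], [0.224, 0.164]] hl [0.248, 0.153] handletop [0.105, 0.204]
A scene hole [0.181, 0.085] handletop [0.179, 0.145] line [0.191, 0.174] [0.193, 0.156]
B wrist line [0.266, 0.173] [0.275, 0.145] lever end [[0.283, 0.151], [0.264, 0.156], [0.242, 0.163]] hl [0.266, 0.152] handletop [0.118, 0.202]
B scene hole [0.216, 0.085] handletop [0.2, 0.144] line [0.209, 0.174] [0.213, 0.155]
[[[0.5885, -0.123, 0.1206]], [[0.5491, -0.0582, 0.1587]], [[0.5259, -0.0296, 0.2152]], [[0.5455, -0.0494, 0.1367]]]
[[[0.5859, -0.1254, 0.1206]], [[0.5469, -0.059, 0.1585]], [[0.5258, -0.0241, 0.2151]], [[0.5443, -0.0498, 0.1413]]]
```

The lever agrees with the blue arm within about 0.01 rad in both views (wrist 0.248 against 0.252; scene 0.18 to 0.216 against 0.19 to 0.21). On to the pin.

```bash
python3 -m jog '[[[-0.022,0.055,0,0],[-0.022,0.055,0,0],[-0.022,0.055,0,0],[-0.022,0.055,0,0],[-0.02,0.05,-0.03,0]]]' 0.06 20; python3 -m jog '[[[-0.005,0.012,-0.05,0],[0,0,-0.02,0],[0,0,0,0]]]'
python3 - <<'E'
from h import *
for n in ('wrist','scene','top'):
  c=imaging.read_camera(n)
  print(n,[(round(d['score'],2),np.round(d['point'],4).tolist()) for d in spotter.mark_of(n,'pin_grip')[:4] if abs(d['point'][1]-.32)<.04])
s=robot.get_state();print(s['eef_pos'],s['tool_rot'])
E
```

```text
time_s: 14.1
eef_pos: [0.4683, 0.2935, 0.2969]
tool_rot: [1.823, 2.516, 0.1]
wrist_force: [1.0, 1.1, -0.1]
grip_width: 0.0603
time_s: 14.48
eef_pos: [0.4586, 0.312, 0.2233]
tool_rot: [1.811, 2.529, 0.098]
wrist_force: [-0.1, 0.1, 0.9]
grip_width: 0.0603
wrist [(0.86, [0.457, 0.3187, 0.0742])]
scene [(0.44, [0.4582, 0.3224, 0.0727])]
top [(0.64, [0.4569, 0.3192, 0.0738])]
[0.46064499 0.31217859 0.22578105] [1.81174255 2.52605649 0.10599193]
```

```bash
python3 -m jog '[[[-0.001,0.004,-0.04,0],[-0.001,0.004,-0.04,0],[0,0,-0.02,0],[0,0,0,0]]]'
```

```text
time_s: 15.28
eef_pos: [0.4622, 0.3213, 0.1275]
tool_rot: [1.813, 2.521, 0.12]
wrist_force: [-0.1, 0.6, -0.2]
grip_width: 0.0599
```

```bash
python3 -m jog '[[[-0.003,-0.001,-0.025,0],[0,0,-0.02,0],[0,0,-0.014,0],[0,0,0,0]]]'
```

```text
time_s: 15.78
eef_pos: [0.4637, 0.3224, 0.0725]
tool_rot: [1.812, 2.517, 0.136]
wrist_force: [0.7, -0.6, 0.2]
grip_width: 0.0597
```

```bash
cat > tilt.py <<'E'
from rig import robot
from scipy.spatial.transform import Rotation as Ro
import numpy as np
s=robot.get_state();R=Ro.from_rotvec(s['tool_rot']).as_matrix();y=R[:,1]
print('pos',np.round(s['eef_pos'],4),'z',R[:,2].round(3),'jaw hdg',round(np.degrees(np.arctan2(y[1],y[0])),1),'jaw dz',y[2].round(3),'xaxis dz',R[2,0].round(3),'q',np.round(s['qpos'],3))
E
python3 tilt.py; python3 -m jog '[[[0,0,0.01,0],[0,0,0.01,0],[0,0,0.01,0],[0,0,0.01,0],[0,0,0.01,0]]]'; python3 tilt.py;  python3 -m jog '[[[0,0,0.05,0],[0,0,0.05,0],[0,0,0,0]]]'; python3 tilt.py; python3 -m jog '[[[0,0,0,10],[0,0,0,10],[0,0,0,-10],[0,0,0,-10],[0,0,0,0]]]'; python3 tilt.py
```

```text
pos [0.4637 0.3224 0.0725] z [ 0.081  0.049 -0.995] jaw hdg 18.4 jaw dz 0.093 xaxis dz 0.021 q [-0.796  0.666  0.198  1.976 -0.274  0.428 -0.078]
time_s: 16.4
eef_pos: [0.4653, 0.3235, 0.129]
tool_rot: [1.812, 2.515, 0.143]
wrist_force: [0.4, 1.4, 0.2]
grip_width: 0.0602
pos [0.4653 0.3235 0.129 ] z [ 0.085  0.052 -0.995] jaw hdg 18.4 jaw dz 0.097 xaxis dz 0.023 q [-0.829  0.578  0.246  1.938 -0.242  0.552 -0.105]
time_s: 16.77
eef_pos: [0.4654, 0.3234, 0.2338]
tool_rot: [1.812, 2.515, 0.145]
wrist_force: [1.4, 0.6, -0.1]
grip_width: 0.0599
pos [0.4654 0.3234 0.2338] z [ 0.086  0.053 -0.995] jaw hdg 18.4 jaw dz 0.098 xaxis dz 0.023 q [-0.884  0.438  0.317  1.828 -0.178  0.801 -0.161]
time_s: 17.4
eef_pos: [0.4625, 0.3214, 0.2313]
tool_rot: [1.808, 2.521, 0.136]
wrist_force: [0.2, 0.7, -0.2]
grip_width: 0.0598
pos [0.4625 0.3214 0.2313] z [ 0.08   0.05  -0.995] jaw hdg 18.6 jaw dz 0.092 xaxis dz 0.022 q [-0.88   0.439  0.313  1.834 -0.177  0.8   -0.157]
```

```bash
t(){ python3 tilt.py | cut -c1-110; }; 
python3 -m jog '[[[0,0,0,10],[0,0,0,10],[0,0,0,10],[0,0,0,10],[0,0,0,0]]]' >/dev/null; t; python3 -m jog '[[[0,0,0,-10],[0,0,0,-10],[0,0,0,-10],[0,0,0,-10],[0,0,0,0]]]'>/dev/null; t
python3 -m jog '[[[-0.05,0,0,0],[-0.05,0,0,0],[0,0,0,0]]]'>/dev/null; t; python3 -m jog '[[[0.05,0,0,0],[0.05,0,0,0],[0,0,0,0]]]'>/dev/null; t
python3 -m jog '[[[0,-0.05,0,0],[0,-0.05,0,0],[0,0,0,0]]]'>/dev/null; t; python3 -m jog '[[[0,0.05,0,0],[0,0.05,0,0],[0,0,0,0]]]'>/dev/null; t
```

```text
pos [0.4603 0.3201 0.2287] z [ 0.023  0.087 -0.996] jaw hdg 60.9 jaw dz 0.088 xaxis dz 0.022 q [-0.667  0.438 
pos [0.4589 0.3191 0.2273] z [ 0.073  0.05  -0.996] jaw hdg 19.2 jaw dz 0.085 xaxis dz 0.023 q [-0.873  0.44  
pos [0.3564 0.3186 0.2267] z [ 0.073  0.049 -0.996] jaw hdg 19.7 jaw dz 0.085 xaxis dz 0.022 q [-1.045  0.324 
pos [0.4608 0.3192 0.2275] z [ 0.075  0.052 -0.996] jaw hdg 20.2 jaw dz 0.088 xaxis dz 0.023 q [-0.87   0.441 
pos [0.4612 0.2162 0.2267] z [ 0.075  0.051 -0.996] jaw hdg 20.4 jaw dz 0.088 xaxis dz 0.022 q [-0.711  0.368 
pos [0.4608 0.3206 0.2272] z [ 0.075  0.054 -0.996] jaw hdg 20.5 jaw dz 0.09 xaxis dz 0.024 q [-0.868  0.441
```

```bash
python3 -m jog '[[[-0.001,0,-0.04,0],[-0.001,0,-0.04,0],[-0.001,0,-0.03,0],[0,0,0,0]]]' >/dev/null; python3 tilt.py
```

```text
pos [0.4571 0.3215 0.1151] z [ 0.076  0.056 -0.996] jaw hdg 20.9 jaw dz 0.091 xaxis dz 0.025 q [-0.817  0.591  0.226  1.964 -0.254  0.517 -0.053]
```

```bash
python3 -m jog '[[[0.002,0,-0.02,0],[0.001,0,-0.02,0],[0,0,-0.007,0],[0,0,0,0]]]' >/dev/null; python3 tilt.py;  python3 -m jog '[[[0,0,0,0],[0,0,0,0],[0,0,0,0],[0,0,0,0],[0,0,0,0]]]' 0 20; python3 tilt.py; python3 -m jog '[[[0,0,0,0],[0,0,0,0],[0,0,0,0],[0,0,0,0],[0,0,0,0]]]'; python3 tilt.py
```

```text
pos [0.4635 0.323  0.0721] z [ 0.083  0.06  -0.995] jaw hdg 20.9 jaw dz 0.099 xaxis dz 0.027 q [-0.783  0.663  0.185  1.984 -0.281  0.414 -0.024]
time_s: 21.78
eef_pos: [0.4607, 0.3225, 0.0742]
tool_rot: [1.759, 2.561, 0.146]
wrist_force: [-2.7, -1.6, 4.0]
grip_width: 0.0231
pos [0.4607 0.3225 0.0742] z [ 0.078  0.06  -0.995] jaw hdg 21.0 jaw dz 0.095 xaxis dz 0.028 q [-0.784  0.658  0.185  1.986 -0.281  0.421 -0.024]
time_s: 22.4
eef_pos: [0.4605, 0.3224, 0.0742]
tool_rot: [1.76, 2.562, 0.145]
wrist_force: [-2.0, -0.6, 3.4]
grip_width: 0.0228
pos [0.4605 0.3224 0.0742] z [ 0.078  0.059 -0.995] jaw hdg 20.9 jaw dz 0.094 xaxis dz 0.028 q [-0.784  0.658  0.185  1.986 -0.281  0.422 -0.024]
```

```bash
python3 -m jog '[[[0.004,0.0015,0,0],[0.004,0.0015,0,0],[0.004,0.0015,0,0],[0.004,0.0015,0,0]]]' - 30; python3 tilt.py
```

```text
time_s: 22.9
eef_pos: [0.4606, 0.3225, 0.0737]
tool_rot: [1.769, 2.581, 0.103]
wrist_force: [-9.9, -4.0, 12.8]
grip_width: 0.0225
pos [0.4606 0.3225 0.0737] z [ 0.047  0.048 -0.998] jaw hdg 21.1 jaw dz 0.061 xaxis dz 0.028 q [-0.776  0.669  0.186  1.953 -0.276  0.477 -0.022]
```

```bash
python3 -m jog '[[[0.004,0.0015,0,0],[0.004,0.0015,0,0],[0.004,0.0015,0,0],[0.004,0.0015,0,0],[0.004,0.0015,0,0]]]'; python3 tilt.py
```

```text
time_s: 23.52
eef_pos: [0.4611, 0.3227, 0.0739]
tool_rot: [-1.766, -2.584, -0.051]
wrist_force: [-9.4, -4.4, 13.7]
grip_width: 0.0221
pos [0.4611 0.3227 0.0739] z [ 0.009  0.034 -0.999] jaw hdg 21.3 jaw dz 0.02 xaxis dz 0.028 q [-0.767  0.683  0.186  1.91  -0.271  0.546 -0.02 ]
```

```bash
python3 -m jog '[[[0.004,0.0015,0,0],[0.004,0.0015,0,0]]]'>/dev/null; python3 -m jog '[[[0,0,0,0],[0,0,0,0],[0,0,-0.005,0],[0,0,0,0]]]' 0.04 10;python3 tilt.py
```

```text
time_s: 24.28
eef_pos: [0.4644, 0.3239, 0.0688]
tool_rot: [-1.762, -2.579, -0.038]
wrist_force: [0.2, 0.1, 0.6]
grip_width: 0.0396
pos [0.4644 0.3239 0.0688] z [-0.001  0.03  -1.   ] jaw hdg 21.3 jaw dz 0.01 xaxis dz 0.028 q [-0.761  0.699  0.184  1.893 -0.272  0.558 -0.017]
```

```bash
python3 -m jog '[[[-0.003,-0.0015,-0.002,0],[0,0,0,0],[0,0,0,0],[0,0,0,0],[0,0,0,0]]]' 0 15;python3 tilt.py;python3 -m jog '[[[0,0,0.02,0],[0,0,0.03,0],[0,0,0.04,0],[0,0,0.05,0],[0,0,0,0]]]';python3 tilt.py
```

```text
time_s: 24.9
eef_pos: [0.4596, 0.3216, 0.0663]
tool_rot: [-1.76, -2.578, -0.033]
wrist_force: [-0.4, -0.6, 1.0]
grip_width: 0.022
pos [0.4596 0.3216 0.0663] z [-0.004  0.029 -1.   ] jaw hdg 21.3 jaw dz 0.007 xaxis dz 0.028 q [-0.761  0.698  0.181  1.905 -0.274  0.549 -0.016]
time_s: 25.52
eef_pos: [0.463, 0.3227, 0.21]
tool_rot: [-1.764, -2.581, -0.042]
wrist_force: [-0.4, -0.4, -1.2]
grip_width: 0.0215
pos [0.463  0.3227 0.21  ] z [ 0.003  0.031 -1.   ] jaw hdg 21.3 jaw dz 0.014 xaxis dz 0.028 q [-0.82   0.501  0.266  1.781 -0.199  0.865 -0.086]
```

Holding the head upright over the hole would bring a finger within a few mm of the handle. I will tilt the pin in the grip beforehand, using its own rack hole as the fulcrum. First I turn the tool so the tilt goes away from the rack's instruments.

```bash
python3 -m jog '[[[0,0,0,10.5],[0,0,0,10.5],[0,0,0,10.5],[0,0,0,10.5],[0,0,0,10.5]]]'>/dev/null;python3 -m jog '[[[0,0,0,10],[0,0,0,10],[0,0,0,2],[0,0,0,0]]]';python3 tilt.py
```

```text
time_s: 26.65
eef_pos: [0.461, 0.3214, 0.1997]
tool_rot: [0.207, -3.1, -0.012]
wrist_force: [-0.0, -0.1, -1.3]
grip_width: 0.0218
pos [0.461  0.3214 0.1997] z [-0.035  0.006 -0.999] jaw hdg 97.6 jaw dz 0.01 xaxis dz 0.034 q [-0.572  0.523 -0.105  1.746  0.034  0.9    1.019]
```

```bash
python3 -m jog '[[[-0.001,0,-0.025,0],[0,0,-0.02,0],[0,0,-0.01,0],[0,0,0,0]]]' - 12;python3 tilt.py
```

```text
time_s: 27.15
eef_pos: [0.4603, 0.3217, 0.1429]
tool_rot: [0.196, -3.102, -0.013]
wrist_force: [0.4, -0.6, -1.6]
grip_width: 0.0213
pos [0.4603 0.3217 0.1429] z [-0.034  0.006 -0.999] jaw hdg 97.2 jaw dz 0.01 xaxis dz 0.033 q [-0.579  0.593 -0.098  1.806  0.042  0.768  1.005]
```

```bash
python3 -m jog '[[[0,0,-0.015,0],[0,0,-0.012,0],[0,0,-0.01,0],[0,0,-0.005,0],[0,0,0,0]]]';python3 tilt.py
python3 - <<'E'
from h import *
a=[]
for n in('scene','wrist'):
    c=imaging.read_camera(n);u=proj(c,[.46,.32,.07]).astype(int);print(n,u)
    im=c['img'][:,:,::-1];x0=max(0,min(u[0]-50,540));y0=max(0,min(u[1]-45,390));a.append(cv2.resize(im[y0:y0+90,x0:x0+100],(400,360),interpolation=cv2.INTER_CUBIC))
cv2.imwrite('pics/r8.png',np.hstack(a))
E
```

```text
time_s: 27.78
eef_pos: [0.4613, 0.3211, 0.1005]
tool_rot: [0.193, -3.104, -0.012]
wrist_force: [-0.7, -0.4, -0.6]
grip_width: 0.0216
pos [0.4613 0.3211 0.1005] z [-0.032  0.006 -0.999] jaw hdg 97.1 jaw dz 0.01 xaxis dz 0.031 q [-0.583  0.653 -0.092  1.839  0.051  0.674  0.999]
scene [446 240]
wrist [313 267]
```

View pics/r8.png

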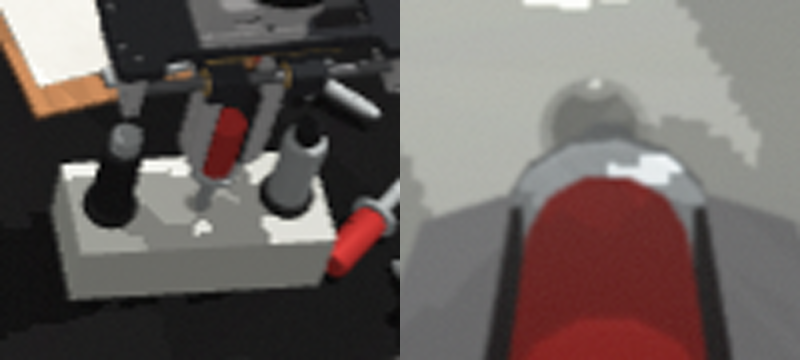

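The rack picture shows the shank in its hole with the head gripped squarely. Now I tilt about the hole mouth.

```bash
python3 -m jog '[[[0.0072,0.0009,-0.0004,0],[0.0072,0.0009,-0.0011,0],[0.007,0.0009,-0.0018,0],[0,0,0,0]]]' - 6;python3 tilt.py
```

```text
time_s: 28.38
eef_pos: [0.4857, 0.3244, 0.0976]
tool_rot: [0.193, -3.106, -0.014]
wrist_force: [-0.3, -0.4, -0.3]
grip_width: 0.0219
pos [0.4857 0.3244 0.0976] z [-0.03   0.007 -1.   ] jaw hdg 97.1 jaw dz 0.011 xaxis dz 0.028 q [-0.564  0.681 -0.092  1.782  0.053  0.701  1.018]
```

```bash
python3 -m jog '[[[0.0065,0.0006,-0.0026,0],[0.0065,0.0006,-0.0030,0],[0,0,0,0]]]';python3 tilt.py
```

```text
time_s: 28.75
eef_pos: [0.5002, 0.3264, 0.0917]
tool_rot: [0.193, -3.108, -0.016]
wrist_force: [-0.4, -1.1, -0.4]
grip_width: 0.0217
pos [0.5002 0.3264 0.0917] z [-0.029  0.008 -1.   ] jaw hdg 97.1 jaw dz 0.012 xaxis dz 0.027 q [-0.554  0.704 -0.092  1.75   0.055  0.709  1.029]
```

```bash
python3 -m jog '[[[0,0,0,0],[0.008,0.001,0.0139,0],[0.01,0.001,0.0173,0],[0.005,0,0.05,0],[0,0,0.05,0]]]' - 20;python3 tilt.py
cat > pinax.py <<'E'
from h import *
from scipy.spatial.transform import Rotation as Ro
s=robot.get_state();R=Ro.from_rotvec(s['tool_rot']).as_matrix();T=np.array(s['eef_pos'])
G=[];P=[]
for k in range(3):
  for n in('scene','top','wrist'):
    imaging.read_camera(n)
    for nm,L in(('pin_grip',G),('pin_tip',P)):
        for d in spotter.mark_of(n,nm):
            if np.linalg.norm(np.array(d['point'])-T)<.09: L.append([*d['point'],'stw'.index(n[0])]);break
for nm,L in(('grip',G),('tip',P)):
    L=np.array(L)
    if len(L): print(nm,len(L),[(int(k),L[L[:,3]==k,:3].mean(0).round(4).tolist()) for k in np.unique(L[:,3])])
if len(G) and len(P):
    a=np.median(np.array(G)[:,:3],0)-np.median(np.array(P)[:,:3],0);print('len',np.linalg.norm(a).round(4),'axis',(a/np.linalg.norm(a)).round(3),'in tool',(R.T@a/np.linalg.norm(a)).round(3))
E
python3 pinax.py
```

```text
time_s: 29.38
eef_pos: [0.5205, 0.3279, 0.2218]
tool_rot: [0.195, -3.1, -0.011]
wrist_force: [-0.2, 0.6, -0.9]
grip_width: 0.0215
pos [0.5205 0.3279 0.2218] z [-0.036  0.005 -0.999] jaw hdg 97.2 jaw dz 0.009 xaxis dz 0.035 q [-0.531  0.577 -0.102  1.568  0.036  1.025  1.06 ]
grip 9 [(0, [0.5168, 0.3311, 0.2331]), (1, [0.5104, 0.3288, 0.236]), (2, [0.5106, 0.3247, 0.2338])]
tip 8 [(0, [0.4771, 0.3223, 0.1764]), (1, [0.4862, 0.3265, 0.1941]), (2, [0.4736, 0.3203, 0.1747])]
len 0.0691 axis [0.534 0.084 0.841] in tool [-0.511  0.024 -0.859]
```

The pin now leans about 32° in the grip (goal 30°). I carry it over the lever hole while turning back.

```bash
python3 -m jog '[[[0,-0.01,0.05,-10],[0,-0.02,0.05,-10],[0.005,-0.05,0.015,-10],[0.005,-0.055,0,-10],[0.005,-0.055,0,-10]]]'>/dev/null; python3 -m jog '[[[0.005,-0.055,0,-10],[0.005,-0.055,0,-10],[0.005,-0.055,0,-9],[0.005,-0.04,0,0],[0,0,0,0]]]';python3 tilt.py; python3 pinax.py
```

```text
time_s: 31.98
eef_pos: [0.553, -0.0787, 0.3404]
tool_rot: [-1.886, -2.49, -0.056]
wrist_force: [-0.3, 0.7, 0.3]
grip_width: 0.0219
pos [ 0.553  -0.0787  0.3404] z [ 0.008  0.039 -0.999] jaw hdg 15.7 jaw dz 0.018 xaxis dz 0.035 q [-0.107  0.384  0.332  1.586 -0.174  1.196  0.541]
grip 7 [(0, [0.5513, -0.0651, 0.3527]), (1, [0.5504, -0.0644, 0.3546]), (2, [0.5478, -0.0706, 0.3557])]
tip 9 [(0, [0.5429, -0.0329, 0.2946]), (1, [0.5385, -0.031, 0.2964]), (2, [0.539, -0.0326, 0.2949])]
len 0.0685 axis [ 0.164 -0.488  0.857] in tool [-0.483  0.041 -0.874]
```

```bash
python3 -m jog '[[[0.013,-0.033,-0.01,2],[0,0,-0.04,0],[0,0,-0.035,0],[0,0,-0.02,0],[0,0,0,0]]]';python3 tilt.py; python3 pinax.py
python3 - <<'E'
from h import *
for k in range(2):
  for n in('scene','wrist','top'):
    imaging.read_camera(n)
    for nm in('lever_hole','stop_hole','lever_hinge','lever_handle'):print(n,nm,[(round(d['score'],2),np.round(d['point'],4).tolist()) for d in spotter.mark_of(n,nm)[:1]])
E
```

```text
time_s: 33.95
eef_pos: [0.5676, -0.1083, 0.2332]
tool_rot: [-1.831, -2.531, -0.06]
wrist_force: [-0.5, -0.3, -0.7]
grip_width: 0.0211
pos [ 0.5676 -0.1083  0.2332] z [ 0.009  0.041 -0.999] jaw hdg 18.2 jaw dz 0.021 xaxis dz 0.036 q [-0.027  0.508  0.298  1.697 -0.226  0.969  0.683]
grip 8 [(0, [0.5655, -0.0881, 0.2275]), (1, [0.5649, -0.1005, 0.25]), (2, [0.5634, -0.1067, 0.2491])]
tip 9 [(0, [0.5551, -0.0664, 0.1894]), (1, [0.5527, -0.0656, 0.1901]), (2, [0.5536, -0.0689, 0.1892])]
len 0.0689 axis [ 0.147 -0.495  0.856] in tool [-0.485  0.003 -0.875]
scene lever_hole [(0.97, [0.5512, -0.0581, 0.1597])]
scene stop_hole [(0.92, [0.5457, -0.0502, 0.1391])]
scene lever_hinge [(0.6, [0.5842, -0.1227, 0.1207])]
scene lever_handle [(0.9, [0.5262, -0.028, 0.215])]
wrist lever_hole [(0.92, [0.548, -0.0564, 0.1594])]
wrist stop_hole [(0.85, [0.5477, -0.0479, 0.1407])]
wrist lever_hinge [(0.74, [0.5891, -0.121, 0.1162])]
wrist lever_handle [(0.83, [0.5296, -0.0247, 0.2101])]
top lever_hole [(0.9, [0.5492, -0.0572, 0.1597])]
top stop_hole [(0.46, [0.5501, -0.0446, 0.1384])]
top lever_hinge [(0.59, [0.5912, -0.1257, 0.1195])]
top lever_handle [(0.69, [0.5275, -0.0317, 0.2175])]
scene lever_hole [(0.86, [0.5485, -0.059, 0.1603])]
scene stop_hole [(0.92, [0.5438, -0.0503, 0.1407])]
scene lever_hinge [(0.79, [0.5869, -0.1222, 0.12])]
scene lever_handle [(0.56, [0.525, -0.029, 0.216])]
wrist lever_hole [(0.79, [0.5478, -0.0579, 0.1588])]
wrist stop_hole [(0.57, [0.545, -0.0473, 0.1409])]
wrist lever_hinge [(0.71, [0.5871, -0.1206, 0.1173])]
wrist lever_handle [(0.59, [0.5265, -0.0256, 0.2114])]
top lever_hole [(0.72, [0.5513, -0.0567, 0.1625])]
top stop_hole [(0.53, [0.551, -0.044, 0.1367])]
top lever_hinge [(0.94, [0.589, -0.1269, 0.1224])]
top lever_handle [(0.73, [0.5254, -0.0296, 0.217])]
```

Run:
```python
from h import *
a=[]
for n,(w,h) in(('scene',(60,60)),('wrist',(200,200)),('top',(60,60))):
    c=imaging.read_camera(n);u=proj(c,[.553,-.065,.178])
    x0,y0=int(u[0]-w/2),int(u[1]-h/2);x0=max(0,min(x0,640-w));y0=max(0,min(y0,480-h))
    print(n,x0,y0,'hole',proj(c,[.5493,-.0575,.16]).round(1),'tip',proj(c,[.5538,-.067,.1896]).round(1))
    s=(260 if n!='wrist' else 280)/w
    a.append(cv2.resize(c['img'][y0:y0+h,x0:x0+w,::-1],None,fx=400/w,fy=400/h,interpolation=cv2.INTER_CUBIC))
o=np.zeros((600,800,3),np.uint8);o[:400,:400]=a[0];o[:400,400:]=a[1];o[400:,:200]=cv2.resize(a[2],(200,200))
cv2.imwrite('pics/i9.png',np.vstack([np.hstack([a[0],a[1]])])[:, :])
o=np.zeros((600,800,3),np.uint8);o[:400,:400]=a[0];o[:400,400:]=a[1];o[400:,:200]=a[2][100:300,100:300];cv2.imwrite('pics/i9.png',o)
```

```text
scene 257 212 hole [291.4 246.4] tip [286.6 240.1]
wrist 211 86 hole [309.2 171.6] tip [311.9 191.5]
top 318 200 hole [344.7 233.8] tip [349.4 228.4]
```

View pics/i9.png

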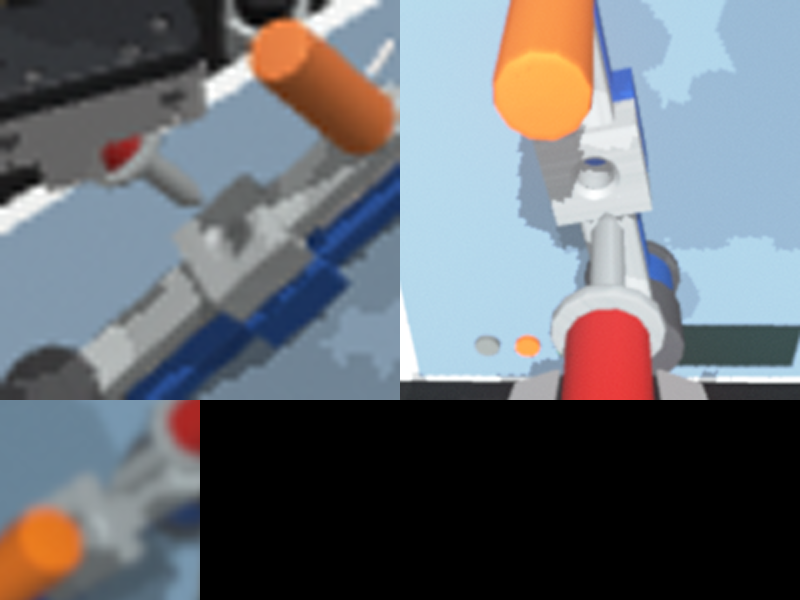

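The wrist crop puts the hole at full-frame (308.5,173.5) and the tip at (315,193.5). The scene crop puts the tip at (287,242.7) and the hole at (292.2,247.2). I triangulate these to get the move.

Run:
```python
from h import *
from scipy.optimize import least_squares
w=imaging.read_camera('wrist');s=imaging.read_camera('scene')
tri=lambda a,b:least_squares(lambda X:np.r_[proj(w,X)-a,proj(s,X)-b],[.55,-.06,.17])
t=tri(np.array([315,193.5]),np.array([287,242.7]));h=tri(np.array([308.5,173.5]),np.array([292.2,247.2]))
print('tip',t.x.round(4),t.fun.round(1),'hole',h.x.round(4),h.fun.round(1))
g=geo([.589,-.121,.12,1.877,.2,.2]);n,ex,ey=g['n'],g['ex'],g['ey']
for nm,d in(('tri',t.x-h.x),('net',np.array([.0045,-.0095,.0296]))): print(nm,'ex',(d@ex).round(4),'ey',(d@ey).round(4),'n',(d@n).round(4))
print(ex,ey,n)
```

```text
tip [ 0.5563 -0.068   0.1838] [ 0.1 -0.2 -0.8 -0.1] hole [ 0.5493 -0.0587  0.1571] [ 0.1 -0.4 -1.3 -0. ]
tri ex 0.0039 ey -0.0039 n 0.0286
net ex 0.0058 ey -0.0014 n 0.0308
[-0.26105563  0.82574206  0.5       ] [-0.95348481 -0.30144108  0.        ] [ 0.15072054 -0.4767424   0.8660254 ]
```

```bash
python3 -m jog '[[[-0.0025,0.0028,-0.0108,0],[-0.0024,0.0027,-0.0108,0],[0,0,0,0]]]';python3 tilt.py; python3 pinax.py
```

```text
time_s: 37.42
eef_pos: [0.5628, -0.1023, 0.2109]
tool_rot: [-1.831, -2.533, -0.061]
wrist_force: [0.0, -0.3, -0.5]
grip_width: 0.0213
pos [ 0.5628 -0.1023  0.2109] z [ 0.011  0.041 -0.999] jaw hdg 18.2 jaw dz 0.023 xaxis dz 0.036 q [-0.031  0.522  0.29   1.743 -0.236  0.907  0.687]
grip 7 [(0, [0.5631, -0.0939, 0.2241]), (1, [0.5607, -0.0959, 0.2253]), (2, [0.5584, -0.1004, 0.2284])]
tip 9 [(0, [0.551, -0.0614, 0.1673]), (1, [0.5514, -0.0589, 0.1666]), (2, [0.5469, -0.0618, 0.167])]
len 0.07 axis [ 0.164 -0.498  0.851] in tool [-0.494  0.019 -0.869]
```

```bash
python3 -m jog '[[[-0.0012,0.0034,-0.0072,0],[-0.0012,0.0034,-0.0072,0],[0,0,0,0]]]';python3 tilt.py
```

```text
time_s: 39.15
eef_pos: [0.561, -0.0953, 0.1965]
tool_rot: [-1.833, -2.534, -0.063]
wrist_force: [0.1, -0.2, -1.4]
grip_width: 0.0214
pos [ 0.561  -0.0953  0.1965] z [ 0.012  0.041 -0.999] jaw hdg 18.2 jaw dz 0.024 xaxis dz 0.035 q [-0.039  0.534  0.284  1.77  -0.244  0.867  0.684]
```

```bash
python3 -m jog '[[[-0.0013,0.0038,-0.007,0],[-0.0013,0.0038,-0.007,0],[0,0,0,0]]]';python3 tilt.py
```

```text
time_s: 39.52
eef_pos: [0.5581, -0.087, 0.1813]
tool_rot: [-1.832, -2.534, -0.062]
wrist_force: [-0.2, -0.4, -1.4]
grip_width: 0.0218
pos [ 0.5581 -0.087   0.1813] z [ 0.012  0.041 -0.999] jaw hdg 18.2 jaw dz 0.024 xaxis dz 0.035 q [-0.049  0.546  0.277  1.798 -0.252  0.827  0.68 ]
```

```bash
python3 -m jog '[[[-0.0008,0.0028,-0.005,0],[-0.0008,0.0028,-0.005,0],[0,0,0,0]]]';python3 tilt.py
```

```text
time_s: 39.9
eef_pos: [0.5565, -0.0811, 0.1707]
tool_rot: [-1.832, -2.534, -0.063]
wrist_force: [-0.1, -0.7, -0.7]
grip_width: 0.022
pos [ 0.5565 -0.0811  0.1707] z [ 0.012  0.041 -0.999] jaw hdg 18.2 jaw dz 0.024 xaxis dz 0.035 q [-0.056  0.556  0.272  1.816 -0.259  0.798  0.677]
```

```bash
python3 -m jog '[[[-0.0006,0.002,-0.0035,0],[-0.0006,0.002,-0.0035,0],[0,0,0,0]]]';python3 tilt.py; python3 pinax.py
```

```text
time_s: 40.28
eef_pos: [0.5567, -0.0793, 0.1666]
tool_rot: [-1.837, -2.537, -0.064]
wrist_force: [-0.4, 1.4, -0.4]
grip_width: 0.0217
pos [ 0.5567 -0.0793  0.1666] z [ 0.017  0.038 -0.999] jaw hdg 18.2 jaw dz 0.028 xaxis dz 0.031 q [-0.06   0.559  0.271  1.825 -0.261  0.781  0.675]
grip 6 [(0, [0.5547, -0.0691, 0.1799]), (2, [0.5507, -0.0747, 0.1793])]
```

```bash
python3 -m jog '[[[-0.0006,0.002,-0.0035,0],[-0.0006,0.002,-0.0035,0]]]';python3 tilt.py
```

```text
time_s: 41.88
eef_pos: [0.5581, -0.0804, 0.1641]
tool_rot: [1.843, 2.543, 0.063]
wrist_force: [-4.8, -3.8, 21.2]
grip_width: 0.0217
pos [ 0.5581 -0.0804  0.1641] z [ 0.024  0.032 -0.999] jaw hdg 18.1 jaw dz 0.033 xaxis dz 0.023 q [-0.063  0.561  0.272  1.831 -0.261  0.765  0.673]
```

```bash
python3 -m jog '[[[0,0,0.001,0],[0,0,0,0],[0,0,0,0],[0,0,0,0]]]' 0.05 10; python3 -m jog '[[[0,-0.005,0.03,0],[0,-0.005,0.04,0],[0,-0.01,0.03,0],[0,0,0,0]]]'; python3 tilt.py
python3 - <<'E'
from h import *
for k in range(2):
  for n in('scene','wrist','top'):
    imaging.read_camera(n)
    for nm in('pin_grip','lever_hole','lever_handle','stop_hole'):
      print(n,nm,[(round(d['score'],2),np.round(d['point'],4).tolist()) for d in spotter.mark_of(n,nm) if abs(d['point'][1]+.06)<.06][:1])
E
```

```text
time_s: 42.38
eef_pos: [0.5584, -0.0802, 0.1642]
tool_rot: [1.843, 2.543, 0.063]
wrist_force: [-0.1, -1.8, 0.7]
grip_width: 0.0501
time_s: 42.88
eef_pos: [0.5572, -0.0996, 0.2649]
tool_rot: [-1.84, -2.541, -0.06]
wrist_force: [-0.2, -0.9, 0.0]
grip_width: 0.0505
pos [ 0.5572 -0.0996  0.2649] z [ 0.02   0.033 -0.999] jaw hdg 18.2 jaw dz 0.029 xaxis dz 0.025 q [-0.061  0.451  0.317  1.699 -0.205  1.008  0.652]
scene pin_grip [(0.68, [0.5556, -0.0711, 0.1792])]
scene lever_hole [(0.78, [0.5491, -0.0569, 0.1605])]
scene lever_handle [(0.85, [0.5285, -0.0292, 0.2146])]
scene stop_hole [(0.7, [0.5432, -0.0486, 0.1364])]
wrist pin_grip [(0.6, [0.5515, -0.0758, 0.1788])]
wrist lever_hole [(0.94, [0.5501, -0.0569, 0.1591])]
wrist lever_handle [(0.81, [0.5262, -0.0242, 0.2115])]
wrist stop_hole [(0.45, [0.5638, -0.0458, 0.0024])]
top pin_grip [(0.51, [0.5521, -0.0695, 0.1829])]
top lever_hole [(0.77, [0.5503, -0.0566, 0.1604])]
top lever_handle [(0.93, [0.5273, -0.029, 0.2149])]
top stop_hole [(0.52, [0.5453, -0.0461, 0.14])]
scene pin_grip [(0.63, [0.5558, -0.0695, 0.1793])]
scene lever_hole [(0.96, [0.5481, -0.0609, 0.1619])]
scene lever_handle [(0.95, [0.5282, -0.0268, 0.2194])]
scene stop_hole [(0.88, [0.5466, -0.0519, 0.1404])]
wrist pin_grip [(0.56, [0.5511, -0.0769, 0.1771])]
wrist lever_hole [(0.8, [0.5503, -0.0558, 0.1598])]
wrist lever_handle [(0.63, [0.5268, -0.0245, 0.2152])]
wrist stop_hole []
top pin_grip [(0.74, [0.5524, -0.0744, 0.1822])]
top lever_hole [(0.59, [0.5498, -0.0588, 0.1623])]
top lever_handle [(0.68, [0.5263, -0.0286, 0.2176])]
top stop_hole [(0.64, [0.5464, -0.0428, 0.1393])]
```

```bash
python3 -m jog '[[[0,-0.005,0.04,0],[0,0,0.03,0],[0,0,0,0],[0,0,0,0]]]'
python3 - <<'E'
from h import *
M={}
for n in('scene','top','wrist'):
    imaging.read_camera(n)
    for nm in('pin_grip','lever_hole','bottle','jar','scope_handle','case','torch'):
      for d in spotter.mark_of(n,nm)[:1]: M.setdefault(nm,[]).append(np.round(d['point'],3).tolist())
print(M)
print(robot.finish_job())
E
```

```text
time_s: 44.88
eef_pos: [0.5548, -0.1033, 0.3334]
tool_rot: [-1.835, -2.537, -0.055]
wrist_force: [-0.0, 0.2, -0.8]
grip_width: 0.0499
{'pin_grip': [[0.532, 0.465, 0.037], [0.309, 0.402, 0.013], [0.552, -0.075, 0.182]], 'lever_hole': [[0.549, -0.059, 0.16], [0.547, -0.057, 0.16], [0.548, -0.058, 0.157]], 'bottle': [[0.636, -0.272, -0.0], [0.635, -0.273, -0.002]], 'jar': [[0.665, 0.315, -0.001], [0.662, 0.314, -0.0]], 'case': [[0.443, -0.32, 0.001], [0.444, -0.321, -0.004]], 'torch': [[0.642, -0.46, -0.002], [0.634, -0.453, 0.0], [0.639, -0.454, 0.0]], 'scope_handle': [[0.413, -0.052, -0.002], [0.408, -0.052, -0.002]]}
the job is handed in; nothing more can be done
None
```

The job is handed in. By my last checks the lever lies over the blue arm with the lock pin fully home through both holes and the gripper clear. No verdict was reported.

**What I did:**
- I swung the orange handle until the lever was over the blue arm and let go before touching the pin.
- I took the red-headed pin from the rack, which was the farthest right of the four look-alikes.
- I tilted the pin about 30° in the grip, using its own rack hole as the pivot, and pushed it in along the hole's axis. The push ended against a firm stop at about 21 N.

**What the checks showed:**
- **Lever:** it lay within about 0.01 rad of the blue arm in both the wrist and scene views before the insertion. Afterwards the lever hole and handle readings were unchanged.
- **Pin depth:** with the pin released, its grip point measured about 24 mm above the lever hole, against 26 mm when fully home. That agrees within the measurement error of about 4 mm.
- **Bystanders:** bottle, jar, laryngoscope handle, case and torch read within about 1 cm of where they started.

**What I could not confirm:**
- The tip inside the blue hole cannot be seen, so full depth rests on the grip point reading and the firm stop.
- The pin's grip point also read about 4 mm off the hole's axis down the slope, which I put down to measurement error.
- The meter was not checked again at the end; the arm never worked near it.
- I had used all 12 picture views, so the final state was checked by the networks' numbers only.

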